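# Stow two painted panels in the latched rack

## Task

Put the orange panel into the orange bay of the storage rack and the blue panel into the blue bay, upright and lengthwise: lower each one from above, without dropping it, and press it down past the bay's two spring latches until it sits fully home on the floor of the bay and both latches have snapped back over its top edge. Leave the yellow panel and everything else on the table where it is, and let go of the panels.

Things in the scene. Friction and masses are not known exactly. Their poses are not given: they have to be found in the camera images.
- panel_orange_center (a point): orange painted panel with a patchwork picture: a block 150 mm long (its x), 32 mm thick (its y), 110 mm tall (its z), about 0.14 kg (hollow), standing upright on its long edge. The point is its centre, 55 mm above its underside.
- panel_blue_center (a point): blue painted panel with a patchwork picture: a block 150 mm long (its x), 32 mm thick (its y), 110 mm tall (its z), about 0.14 kg (hollow), standing upright on its long edge. The point is its centre, 55 mm above its underside.
- bay_orange_seat (a point): the orange bay of the rack, an upright open-topped pocket for one panel; the point is the centre of its floor, 30 mm above the table: the middle of a seated panel's underside belongs here. x runs along the pocket, y across, z up. Pocket 156 x 38 mm inside (3 mm play all round, guides flared), a spring latch at each end. Three such bays stand parallel, 92 mm apart in y, in any order.
- bay_blue_seat (a point): the blue bay of the rack, an upright open-topped pocket for one panel; the point is the centre of its floor, 30 mm above the table: the middle of a seated panel's underside belongs here. x runs along the pocket, y across, z up. Pocket 156 x 38 mm inside (3 mm play all round, guides flared), a spring latch at each end. Three such bays stand parallel, 92 mm apart in y, in any order.
- latch_orange_far (a joint): spring latch at the orange bay's +x end, an upright arm hinged at its foot; 0 shut, swings outwards to 0.35 rad, springs shut. Its nose reaches 9 mm over a seated panel, 3 mm above it. A panel pressed straight down drives the nose's steep slippery ramp open (0.12 rad; about 6 N per latch), slides past, and the latch snaps back over its top only once it is down on the floor.
- latch_orange_near (a joint): spring latch at the orange bay's -x end, an upright arm hinged at its foot; 0 shut, swings outwards to 0.35 rad, springs shut. Its nose reaches 9 mm over a seated panel, 3 mm above it. A panel pressed straight down drives the nose's steep slippery ramp open (0.12 rad; about 6 N per latch), slides past, and the latch snaps back over its top only once it is down on the floor.
- latch_blue_far (a joint): spring latch at the blue bay's +x end, an upright arm hinged at its foot; 0 shut, swings outwards to 0.35 rad, springs shut. Its nose reaches 9 mm over a seated panel, 3 mm above it. A panel pressed straight down drives the nose's steep slippery ramp open (0.12 rad; about 6 N per latch), slides past, and the latch snaps back over its top only once it is down on the floor.
- latch_blue_near (a joint): spring latch at the blue bay's -x end, an upright arm hinged at its foot; 0 shut, swings outwards to 0.35 rad, springs shut. Its nose reaches 9 mm over a seated panel, 3 mm above it. A panel pressed straight down drives the nose's steep slippery ramp open (0.12 rad; about 6 N per latch), slides past, and the latch snaps back over its top only once it is down on the floor.
- panel_yellow_center (a point): yellow painted panel with a patchwork picture: a block 150 mm long (its x), 32 mm thick (its y), 110 mm tall (its z), about 0.14 kg (hollow), standing upright on its long edge, already latched in the yellow bay of the rack; it stays there. The point is its centre, 55 mm above its underside.
- paint_jar: red paint jar, 56 mm across, 75 mm tall; origin at the middle of its underside. A bystander.
- varnish: amber bottle, 52 mm across, 130 mm tall; origin at the middle of its underside. A bystander.
- mug: blue ceramic mug, 76 mm across, 85 mm tall; origin at the middle of its underside. A bystander.
- tape_roll: cardboard-coloured roll of tape lying flat, 96 mm across, 25 mm tall; origin at the middle of its underside. A bystander.
- brush: paint brush lying flat; origin at the underside, near its middle. A bystander.
- knife: painting spatula lying flat, 190 mm long; origin at the underside, near its middle. A bystander.
- panel_orange: the orange panel itself; origin at the centre of its underside
- panel_blue: the blue panel itself; origin at the centre of its underside
- bay_orange: the orange bay, fixed: plywood, with orange corner posts, foot and latch noses; axes as the pocket's, origin 12 mm below the pocket's floor. Heights above that floor: side guides 59 mm (over the middle 110 mm of the length), corner posts 73 mm, latches 144 mm (inner tips of their noses 66 mm from the middle along x).
- bay_blue: the blue bay, fixed: plywood, with blue corner posts, foot and latch noses; axes as the pocket's, origin 12 mm below the pocket's floor. Heights above that floor: side guides 59 mm (over the middle 110 mm of the length), corner posts 73 mm, latches 144 mm (inner tips of their noses 66 mm from the middle along x).

How it is judged (in metres and radians):
At the end, for the whole second after the job is handed in: Each of the two panels stands in the bay of its own colour, centred to 7 mm along and across, its underside within about 4 mm of the bay's floor, upright to 0.06 rad and lengthwise to 0.1 rad (either way round), at rest, and all four latches are shut (under 0.04 rad) (x of panel_orange_center in the frame of bay_orange_seat between -0.007 and 0.007 m and y of panel_orange_center in the frame of bay_orange_seat between -0.007 and 0.007 m and z of panel_orange_center in the frame of bay_orange_seat between 0.051 and 0.0585 m and angle between each of panel_orange_center, panel_blue_center's own z axis and vertical below 0.06 rad and angle between the x axis of panel_orange_center and the x axis of bay_orange_seat, either way round below 0.1 rad and value of joint each of latch_orange_far, latch_orange_near, latch_blue_far, latch_blue_near below 0.04 rad and linear speed of each of panel_orange, panel_blue below 0.02 m/s and x of panel_blue_center in the frame of bay_blue_seat between -0.007 and 0.007 m and y of panel_blue_center in the frame of bay_blue_seat between -0.007 and 0.007 m and z of panel_blue_center in the frame of bay_blue_seat between 0.051 and 0.0585 m and angle between the x axis of panel_blue_center and the x axis of bay_blue_seat, either way round below 0.1 rad); the robot touches nothing.
It fails at once if the yellow panel or a bystander is moved (over 15 mm, or 30 mm for a bystander) (distance of panel_yellow_center from where it was at the start of the episode above 0.015 m or distance of any of paint_jar, varnish, mug, tape_roll, brush, knife from where it was at the start of the episode above 0.03 m).
It fails at once if a panel is dropped or toppled: it moves at over 0.45 m/s while no finger touches it ((linear speed of panel_orange above 0.45 m/s and contact force between the fingers and panel_orange below 0.05 N) or (linear speed of panel_blue above 0.45 m/s and contact force between the fingers and panel_blue below 0.05 N)).
It also fails if it takes over 70 s, if anything falls off the work surface, if the arm or the gripper's body presses on something with over 40 N, if the wrist force passes 120 N, or if a joint passes its speed limit or range.

## Robot

A 6-joint arm with a two-finger parallel gripper is mounted at the origin on the work surface. World frame = base frame: x ahead of the robot, y to its left, z up, the work surface at z = 0. Lengths are in mm, angles in rad, forces in N, time in s.
With the tool pointing down it reaches from about 275 to 725 mm from the base axis. Payload 15.9 kg.
Tool frame: the origin (TCP) lies midway between the tips of the shut fingers; the grasp point (between the pads) lies 19 mm behind it; x points along the fingers, y is the direction in which the jaws open and shut, and the axes are right-handed (so a half turn about x gives the same grasp; the last joint's range is limited). The gripper opens to 85 mm and grips with 20 to 120 N. Pads are 22 mm wide; open, the fingers measure 114 mm over their backs; the gripper's body (76 mm by 85 mm) begins 54 mm behind the grasp point. The pads swing forward as they close: fully open they stand 13 mm farther back than shut.
Start: joints at [-1.323, 0.213, -0.034, 1.323, 0, 1.571], TCP at [122.631, -484.713, 231.306] pointing down, gripper open.
Joint ranges: [-2.98, 2.98], [-0.74, 1.72], [-1.14, 1.35], [-2.1, 2.04], [-1.57, 1.44], [-3.14, 3.14]. Speed limits (rad/s): [1.89, 1.89, 2.39, 2.57, 3.14, 3.14].

## Interface

Orientations are given as a rotation vector (axis times angle).
In Python, from bench import manip, cams, job, models gives the robot as it stands.
- The arm moves only by the tool play_rows, never from a script. Its argument "increments" is a list of rows, each a list of 4 numbers: the shift along the tool's x, y, z in cm, then the turn about the tool's x in rad. A call has 1 to 10 rows; each row is the pose to reach, as a shift and turn from the pose commanded when the call began, along the tool's axes at that moment; what a row does not reach only later rows make up. A row lasts 1/10 s, in which the tool goes at most 50 mm and 8.59 degrees, less where a joint would pass 70% of its speed; a pose out of reach is approached as far as the arm can. A call with a gripper value outside its range is refused whole. "jaw" is the finger opening in cm, from 0 to 8.54, set as the call begins (left out, the last holds). The fingers move at their own pace and stop on an object; the grip force is fixed at half the most. Time passes only in rows, so rows that repeat a pose let the fingers close. It gives the time, the measured TCP pose, the force and the opening at its end, in the units of the state.
- manip.state(): the state, without advancing time (a new reading comes with each control period).
- cams.get_image(name): name is "scene" or "top" or "wrist"; returns a dict with "pixels" (384x512x3 uint8, red, green, blue), "range_z" (384x512 float32, mm along the optical axis (not along the pixel's ray), 0 where there is no reading), "intrinsics" (3x3 intrinsics, pixels), "k1" (the pictures are not rectified: a ray, as slopes to the right and down, at radius r is drawn at 1 + k1 r^2 times it, then the intrinsics apply), "xyz" and "orientation" of the camera in the world. Camera axes: x right, y up, looking along -z (the intrinsics and any distortion apply to the point x, -y, -z); pixel columns grow to the right and rows downward; lengths in mm; the calibration is good to about 2 mm. A picture is of the moment at which its call begins.
- job.finish_job(): hands the job in, once; it reports no verdict.
Trained networks look in the newest picture that a camera, given by its name, has taken for a name from the list of things; names that differ only in an ending like _2 or _b are one class to them, and where a whole thing is asked for, a point or a joint stands for the part that bears it (a point fixed in the world has none). Each returns a list of dicts, best first, with "p" (0 to 1); they miss things now and then, are a little off and sometimes report something else, mostly with a low value. They report only what shows in the picture. A call takes as long as a camera call.
- models.find_in(name, camera): "bbox" ([centre column, centre row, width, height] in pixels, round what is visible of it).
- models.cut_out(name, camera): "region" (384x512 bool, what is visible of it) and "bbox" ([centre column, centre row, width, height] in pixels, round what is visible of it).
The state is a dict: "time_s": time; "joint_positions": joint angles; "dq": joint speeds; "tau": joint torques, N m; "tool_pos": TCP position; "tcp_rot": TCP orientation; "force": force on the tool from outside, world axes, zero at the start; "wrist_torque": the same for the moment, N m; "gripper_width": finger opening in mm.
Only numpy, scipy, OpenCV 4.12 (cv2) and the standard library are available. Lean on these libraries where they do the work, as an engineer would, in place of code of your own. Each camera call takes 0.05 s, during which the arm holds its last target.

## Working session

There is one attempt and no reset: what is moved stays moved. The work goes in short steps, Python scripts to look and compute and a tool call to move; the robot and the scene stay as the last step left them, time stands still between calls to the robot, and variables do not carry over. Pictures are saved under pics/ and viewed, and the job is handed in when it is done.

Besides the shell and the picture viewer there is one more tool, called after "Emit:" as a command line: name --pt "numbers of a row" for each row, then --argument value for the rest. play_rows: Moves the arm, as the interface text tells. Its arguments: {"type":"object","properties":{"increments":{"type":"array","items":{"type":"array","items":{"type":"number"}}},"jaw":{"type":"number"}},"required":["increments"]}

```bash
ls; mkdir -p pics; cat > h.py <<'E'
import numpy as np, cv2
from scipy.spatial.transform import Rotation as R
from bench import manip, cams, job, models
def cloud(im):
    K=np.array(im["intrinsics"]);k1=im["k1"]
    h,w=im["range_z"].shape
    u,v=np.meshgrid(np.arange(w),np.arange(h))
    pts=np.stack([u,v],-1).reshape(-1,1,2).astype(float)
    n=cv2.undistortPoints(pts,K,np.array([k1,0,0,0.]),).reshape(h,w,2)
    z=im["range_z"]
    P=np.stack([n[...,0]*z,-n[...,1]*z,-z],-1)
    Rm=R.from_rotvec(im["orientation"]).as_matrix() if np.array(im["orientation"]).size==3 else np.array(im["orientation"])
    W=P@Rm.T+np.array(im["xyz"])
    W[z<=0]=np.nan
    return W
def save(im,name): cv2.imwrite("pics/"+name,im["pixels"][...,::-1])
E
python3 - <<'E'
from h import *
print(manip.state())
for c in ["scene","top","wrist"]:
    im=cams.get_image(c); save(im,c+"0.png"); print(c,im["xyz"],im["orientation"],im["k1"],im["intrinsics"])
    W=cloud(im); np.save(c+"0.npy",W)
    for n in ["panel_orange","panel_blue","bay_orange","bay_blue","panel_yellow_center"]:
        r=models.cut_out(n,c)
        for d in r[:2]:
            print(c,n,d["p"],np.round(d["bbox"]),np.nanmedian(W[d["region"]],0))
E
```

```text
pics
{'time_s': 0.0, 'joint_positions': array([-1.32300237e+00,  2.13373209e-01, -3.50050726e-02,  1.32351126e+00,
       -5.27976637e-06,  1.57080926e+00]), 'dq': array([-0.00014705, -0.00096945, -0.00085722,  0.00067555,  0.00015432,
        0.00048677]), 'tau': array([-1.81081239e-03, -6.86160207e+01,  4.87119734e+01,  1.74133235e-02,
       -4.35451411e-04, -9.95722928e-06]), 'tool_pos': array([ 122.55271917, -484.4175963 ,  230.82908291]), 'tcp_rot': array([ 2.08994796,  0.26141782, -2.09024357]), 'force': array([ 0.50332598, -0.80064918, -0.24116027]), 'wrist_torque': array([-0.00444897,  0.00590562, -0.02487254]), 'gripper_width': 85.27788691428096}
scene [1203.73256634  474.0418922   841.11266923] [0.47429076 0.95353936 2.05385625] -0.11397492923663902 [[362.76359663   0.         262.4187759 ]
 [  0.         362.76359663 189.7303712 ]
 [  0.           0.           1.        ]]
scene panel_orange 0.67 [240. 191.  41.  42.] [ 528.28318624 -122.77684619   75.55112974]
scene panel_blue 0.58 [214. 167.  25.  49.] [ 489.77017849 -287.13352836   78.77568894]
scene bay_orange 0.81 [3
[... 878 characters left out ...]
.72809786 -184.43248568   72.15438843]
top bay_orange 0.95 [127. 191.  34.  79.] [539.13584974 286.46456548  49.35158392]
top bay_orange 0.49 [286. 150.  22.  24.] [ 681.27826311 -184.49790166   72.79362826]
top bay_blue 0.77 [189. 200.  27.  78.] [525.40470858 102.53178839  49.15815494]
top bay_blue 0.33 [272. 204.  17.  59.] [ 505.46067771 -134.36684999  109.62314297]
top panel_yellow_center 0.89 [155. 195.  22.  57.] [528.37331333 184.55504074 138.25055925]
wrist [ 203.19432682 -465.5503113   374.21869026] [-0.27656427  0.21424122 -1.31008721] 0.026188589517514856 [[344.08805738   0.         253.60759501]
 [  0.         344.08805738 194.5828317 ]
 [  0.           0.           1.        ]]
```

View pics/scene0.png

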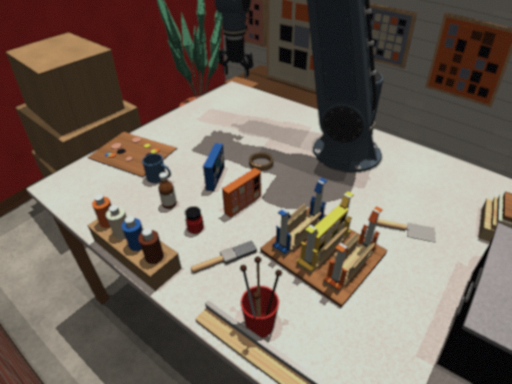

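View pics/top0.png

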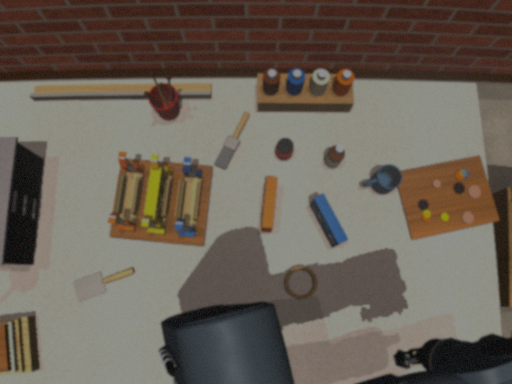

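View pics/wrist0.png

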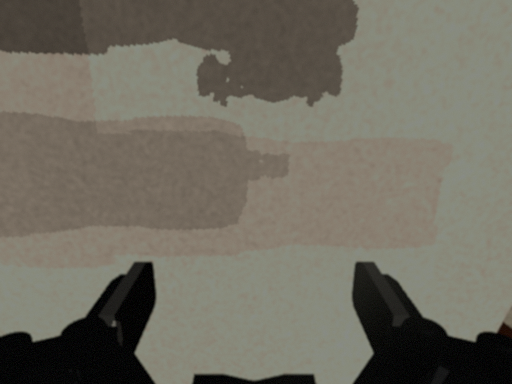

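The scene view shows orange panel (~240,191), blue panel (~214,167), and the rack with blue bay (~299,217), yellow in the middle, orange bay (~352,250). The top view agrees: panels at (270,205) and (329,221), bays at (127,191), (155,195), (189,200).

```bash
cat >> h.py <<'E'
def rect(P):
    (c,s,a)=cv2.minAreaRect(P[:,:2].astype(np.float32))
    if s[0]<s[1]: s=(s[1],s[0]); a+=90
    a=(a+90)%180-90
    return np.round(c,1),np.round(s,1),round(a,2)
def pose():
    s=manip.state(); M=R.from_rotvec(s["tcp_rot"]).as_matrix(); return s["tool_pos"],M
E
python3 - <<'E'
from h import *
p,M=pose(); print(p,np.round(M,3))
for c in ["top","scene"]:
    W=np.load(c+"0.npy"); im=cv2.imread(f"pics/{c}0.png"); hsv=cv2.cvtColor(im,cv2.COLOR_BGR2HSV)
    for n,x0,x1,y0,y1 in [("or",420,590,-170,-90),("bl",380,540,-370,-240)]:
        m=(W[...,2]>100)&(W[...,2]<120)&(W[...,0]>x0)&(W[...,0]<x1)&(W[...,1]>y0)&(W[...,1]<y1)
        print(c,n,m.sum(),np.nanmedian(W[m],0),rect(W[m]))
    # yellow
    m=(W[...,2]>130)&(W[...,2]<150)&(W[...,0]>430)&(W[...,0]<640)&(W[...,1]>150)&(W[...,1]<230)
    print(c,"y",m.sum(),np.nanmedian(W[m],0),rect(W[m]))
    # plate
    m=(W[...,2]>8)&(W[...,2]<25)&(W[...,0]>380)&(W[...,0]<680)&(W[...,1]>30)&(W[...,1]<350)
    print(c,"plate",m.sum(),np.nanmedian(W[m],0),rect(W[m]))
    m=(W[...,2]>5)&(W[...,0]>380)&(W[...,0]<680)&(W[...,1]>30)&(W[...,1]<350)
    print(np.histogram(W[m][:,2],bins=np.arange(0,200,5)))
E
```

```text
[ 122.63656515 -484.71867798  231.31783042] [[ 0.     0.245 -0.969]
 [-0.    -0.969 -0.245]
 [-1.     0.    -0.   ]]
top or 594 [ 509.70758722 -136.67947234  109.92297986] (array([ 512.3, -136.3]), array([150.4,  32.8]), -6.09)
top bl 621 [ 463.03063896 -306.37688853  109.90191265] (array([ 464.6, -306.9]), array([148.6,  33.8]), 28.25)
top y 609 [532.57072408 191.39226577 140.0280986 ] (array([532.3, 193.3]), array([170.1,  34.3]), -5.71)
top plate 2860 [497.48828496 158.09722689  18.30522722] (array([519.1, 189.8]), array([305.2, 276.8]), 85.09)
(array([   0,  117,  309, 1764,  770,  615,  702,  309,  128,   81,   97,
         75,   78,   81,  149,  217,  251,  314,  150,   83,   62,   43,
         32,   33,   33,   36,   39,  271,  300,   63,   52,   57,   57,
         55,  259,  131,    2,    0,    0]), array([  0,   5,  10,  15,  20,  25,  30,  35,  40,  45,  50,  55,  60,
        65,  70,  75,  80,  85,  90,  95, 100, 105, 110, 115, 120, 125,
       130, 135, 140, 145, 150, 155, 160, 165, 170, 175, 180, 185, 190,
       195]))
scene or 378 [ 521.78932413 -130.26323045  111.1761
[... 187 characters left out ...]
538.01882444 196.923296   140.72891044] (array([533.1, 194.5]), array([172.2,  33.1]), -5.11)
scene plate 2367 [618.99791219 232.75235921  18.77803473] (array([536.9, 190. ]), array([298. , 263.7]), 85.28)
(array([   0,  139,  134, 1592,  581,  279,  562,  427,  209,  186,  187,
        194,  189,  194,  194,  273,  231,  322,  211,  150,  154,   81,
         77,   79,   80,   86,   74,  165,  318,   87,   92,   59,   62,
         52,  186,  141,    0,    0,    0]), array([  0,   5,  10,  15,  20,  25,  30,  35,  40,  45,  50,  55,  60,
        65,  70,  75,  80,  85,  90,  95, 100, 105, 110, 115, 120, 125,
       130, 135, 140, 145, 150, 155, 160, 165, 170, 175, 180, 185, 190,
       195]))
```

```bash
python3 - <<'E'
from h import *
for c in ["top","scene"]:
    W=np.load(c+"0.npy")
    reg=(W[...,0]>380)&(W[...,0]<680)&(W[...,1]>30)&(W[...,1]<350)
    for lo,hi in [(165,180),(95,106)]:
        m=reg&(W[...,2]>lo)&(W[...,2]<hi)
        n,l,st,ce=cv2.connectedComponentsWithStats(m.astype(np.uint8))
        for i in range(1,n):
            q=l==i
            if q.sum()>12: print(c,lo,q.sum(),np.round(np.nanmean(W[q],0),1),rect(W[q]),np.round(ce[i]))
E
```

```text
top 165 76 [626.9 276.9 173.2] (array([628.2, 276.1]), array([26.8, 20.9]), -2.39) [122. 156.]
top 165 76 [618.2 185.9 173.3] (array([618.3, 185.7]), array([30., 21.]), -4.95) [154. 159.]
top 165 74 [610.4  93.4 172.9] (array([611.1,  93.6]), array([25.5, 20.8]), -7.06) [187. 162.]
top 165 76 [453.3 292.6 173.8] (array([453.7, 293.6]), array([25.5, 23.3]), -5.66) [112. 218.]
top 165 72 [445.4 201.3 173.6] (array([445.2, 202.3]), array([25.5, 21.4]), -3.99) [145. 221.]
top 165 71 [434.9 108.3 172.9] (array([435.2, 108.8]), array([25.5, 20.4]), -7.03) [179. 225.]
top 95 19 [621.4 260.2  99.5] (array([621.4, 261.2]), array([23. ,  8.1]), 85.4) [134. 165.]
top 95 15 [612.5 166.3  99. ] (array([612.2, 166.3]), array([10.9, 10.2]), 43.54) [166. 168.]
top 95 15 [605.7  72.8 100.1] (array([606.1,  72.8]), array([9.7, 8.1]), -87.39) [197. 170.]
top 95 16 [436.9  90.9 100.4] (array([437.4,  93.4]), array([20.4,  6.7]), 88.95) [189. 228.]
scene 165 61 [439.  110.3 172.9] (array([436.9, 110. ]), array([26.6, 21.5]), -7.49) [321. 182.]
scene 165 66 [447.5 200.3 172.8] (array([445.9, 200.6]), arra
[... 203 characters left out ...]
20.8]), 0.37) [283. 212.]
scene 165 63 [622.9 186.9 174.5] (array([622.2, 185.9]), array([22. , 21.5]), -7.34) [311. 229.]
scene 165 69 [632.1 278.1 174. ] (array([629.9, 277.6]), array([26.1, 19.5]), -6.5) [341. 248.]
scene 95 54 [441.4 111.7  99.7] (array([440.8, 109.2]), array([52.5, 11.1]), 84.33) [319. 201.]
scene 95 117 [549.3 206.4 100. ] (array([533.5, 201.8]), array([175.9,  35.4]), -4.04) [328. 236.]
scene 95 38 [609.5  95.9 100.9] (array([609.2,  95. ]), array([51.5,  6.2]), 87.28) [283. 230.]
scene 95 57 [458.3 293.8  99.2] (array([456.8, 292.5]), array([50.2, 10.8]), 82.3) [371. 230.]
scene 95 43 [626.9 278.3 101.3] (array([626.9, 278. ]), array([51.2,  5.3]), 85.32) [338. 265.]
```

```bash
python3 - <<'E'
import cv2
a=cv2.imread("pics/top0.png")[140:260,100:370]; cv2.imwrite("pics/top0z.png",cv2.resize(a,(800,356),interpolation=cv2.INTER_CUBIC))
a=cv2.imread("pics/scene0.png")[165:305,255:395]; cv2.imwrite("pics/scene0z.png",cv2.resize(a,(600,600),interpolation=cv2.INTER_CUBIC))
E
```

```text
(no output)
```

View pics/top0z.png

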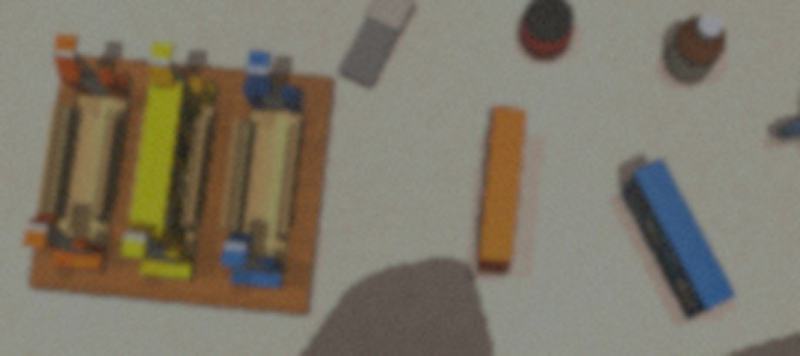

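View pics/scene0z.png

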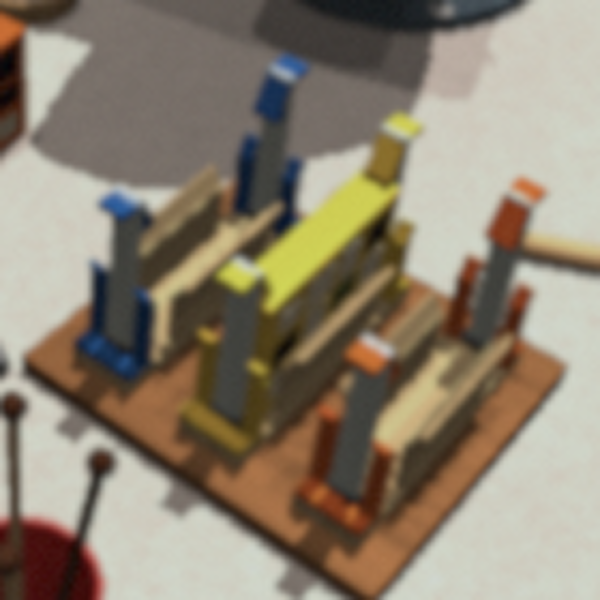

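Bays by y: blue ≈102, yellow ≈194, orange ≈285; yaw ≈ -5.3°. The two cameras agree to about 2 mm, and the bay spacing of 92 mm checks out. First I'll make a small test turn, to see which way joint 6 goes, and raise the tool.

Emit:
play_rows --pt "-2 0 0 0.12" --jaw 8.5

```text
time_s: 1.0
tool_pos: [122.4, -483.7, 249.7]
tcp_rot: [2.156, 0.141, -2.158]
force: [-0.2, 0.0, -0.1]
gripper_width: 84.8
```

```bash
python3 - <<'E'
from h import *
s=manip.state(); print(s["time_s"],s["joint_positions"],*pose())
E
```

```text
1.0 [-1.32299266e+00  2.11840956e-01  1.04557148e-02  1.37291077e+00
  2.95653483e-05  1.69111817e+00] [ 122.38475765 -483.68912034  249.68606276] [[-8.29721658e-04  1.27135304e-01 -9.91885037e-01]
 [ 3.40002384e-03 -9.91879286e-01 -1.27137411e-01]
 [-9.99993876e-01 -3.47792144e-03  3.90720660e-04]]
```

```bash
cat >> h.py <<'E'
def inc(x,y,z,th,p=None,M=None):
    """increment (cm, rad) to world x,y,z (mm), tool-y angle th (deg)"""
    if p is None: p,M=pose()
    cur=np.degrees(np.arctan2(M[1,1],M[0,1]))
    c,s=np.cos(np.radians(cur)),np.sin(np.radians(cur))
    Mi=np.array([[0,c,s],[0,s,-c],[-1,0,0]])
    d=Mi.T@(np.array([x,y,z])-p)/10
    f=-(th-cur)
    f=np.radians((f+180)%360-180)
    print("cur",np.round(p,1),round(cur,2),"inc",np.round(d,2),round(f,3)); 
E
python3 - <<'E'
from h import *
inc(513,-135.3,250,83.9)
E
```

```text
cur [ 122.4 -483.7  249.7] -82.7 inc [-3.000e-02 -2.959e+01 -4.317e+01] -2.908
```

Emit:
play_rows --pt "0 -1.4 -2.0 -0.14" --pt "0 -2.8 -4.1 -0.28" --pt "0 -4.3 -6.3 -0.43" --pt "0 -5.8 -8.5 -0.57" --pt "0 -7.3 -10.7 -0.72" --pt "0 -8.8 -12.9 -0.87" --pt "0 -10.3 -15.1 -1.01" --pt "0 -11.8 -17.2 -1.16" --pt "0 -13.3 -19.4 -1.3" --pt "0 -14.8 -21.6 -1.45"

```text
time_s: 2.0
tool_pos: [318.7, -309.6, 251.4]
tcp_rot: [1.2, 1.215, -1.2]
force: [1.1, -0.3, 0.4]
gripper_width: 85.3
```

```bash
python3 - <<'E'
from h import *
inc(513,-135.3,250,83.9)
E
```

```text
cur [ 318.7 -309.6  251.4] 0.73 inc [  0.14  19.65 -17.18] -1.452
```

Emit:
play_rows --pt "0 2.2 -2.0 -0.15" --pt "0 4.4 -4.0 -0.3" --pt "0 6.8 -6.0 -0.45" --pt "0 9.2 -8.0 -0.6" --pt "0 11.6 -10.1 -0.75" --pt "0 14.0 -12.2 -0.9" --pt "0 16.2 -14.2 -1.05" --pt "0 18.2 -15.9 -1.2" --pt "0 19.4 -17.0 -1.35" --pt "0 19.7 -17.2 -1.45"

```text
time_s: 3.0
tool_pos: [514.9, -135.7, 251.0]
tcp_rot: [0.084, 1.569, -0.083]
force: [-0.3, 0.2, 0.2]
gripper_width: 85.3
```

Emit:
play_rows --pt "0 0 0 0" --pt "0 0 0 0" --pt "0 0 0 0"

```text
time_s: 3.3
tool_pos: [513.5, -137.4, 251.4]
tcp_rot: [0.092, 1.569, -0.092]
force: [-0.3, 0.7, -0.5]
gripper_width: 84.9
```

```bash
python3 - <<'E'
from h import *
im=cams.get_image("wrist"); save(im,"w1.png"); W=cloud(im)
print(pose()[1].round(3), manip.state()["joint_positions"])
m=(W[...,2]>100)&(W[...,2]<120)&(W[...,0]>410)&(W[...,0]<610)&(W[...,1]>-175)&(W[...,1]<-95)
print(m.sum(),np.nanmedian(W[m],0),rect(W[m]))
inc(513,-135.3,66,83.9)
E
```

```text
[[ 0.     0.116  0.993]
 [-0.     0.993 -0.116]
 [-1.    -0.     0.   ]] [-2.61365086e-01  2.77160657e-01  9.93582709e-02  1.39291734e+00
 -2.08800570e-05 -1.44990874e-01]
6300 [ 503.61600562 -134.83478344  110.27569617] (array([ 512.4, -135.9]), array([149.1,  32.4]), -5.64)
cur [ 513.5 -137.4  251.4] 83.33 inc [18.54  0.2  -0.07] -0.01
```

View pics/w1.png

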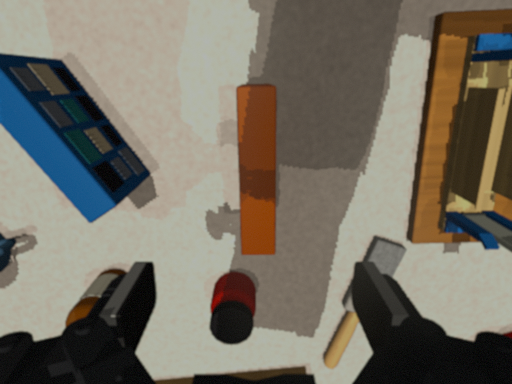

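The wrist view puts the orange panel at (257,170), world (512.4,-135.9), which agrees with the other cameras to about 1 mm. Descending.

Emit:
play_rows --pt "1.5 0.15 -0.1 -0.013" --pt "4 0.15 -0.1 -0.013" --pt "7 0.15 -0.1 -0.013" --pt "10 0.15 -0.1 -0.013" --pt "13 0.15 -0.1 -0.013" --pt "15.5 0.15 -0.1 -0.013" --pt "17.3 0.15 -0.1 -0.013" --pt "18.5 0.15 -0.1 -0.013" --pt "18.5 0.15 -0.1 -0.013" --pt "18.5 0.15 -0.1 -0.013"

```text
time_s: 4.35
tool_pos: [513.2, -135.6, 67.0]
tcp_rot: [0.08, 1.569, -0.08]
force: [0.4, 0.2, 0.6]
gripper_width: 84.7
```

Emit:
play_rows --pt "0 0 0 0" --pt "0 0 0 0" --pt "0 0 0 0" --pt "0 0 0 0" --pt "0 0 0 0" --pt "0 0 0 0" --pt "0 0 0 0" --pt "0 0 0 0" --jaw 2.0

```text
time_s: 5.15
tool_pos: [513.2, -135.4, 66.7]
tcp_rot: [0.079, 1.569, -0.079]
force: [-0.4, 0.9, 5.7]
gripper_width: 31.3
```

```bash
python3 - <<'E'
from h import *
im=cams.get_image("wrist"); save(im,"w2.png"); W=cloud(im)
print(pose())
m=(W[...,2]>100)&(W[...,2]<120)&(W[...,0]>410)&(W[...,0]<610)&(W[...,1]>-175)&(W[...,1]<-95)
print(m.sum(),np.nanmedian(W[m],0),rect(W[m]))
E
```

```text
(array([ 513.2292855 , -135.40684502,   66.76318036]), array([[ 6.93713010e-04,  1.00565050e-01,  9.94930243e-01],
       [-4.48041104e-05,  9.94930485e-01, -1.00565044e-01],
       [-9.99999758e-01,  2.51863146e-05,  6.94701949e-04]]))
31139 [ 483.30294427 -133.06403645  110.4192375 ] (array([ 487. , -135.8]), array([101.4,  79.6]), 3.14)
```

View pics/w2.png

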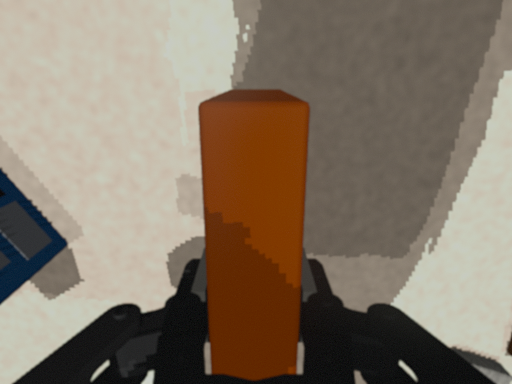

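Gripped with a 31.3 mm opening, and the panel is aligned in the jaws (centred at column 255). Lifting.

Emit:
play_rows --pt "-0.5 0 0 0" --pt "-1.5 0 0 0" --pt "-3.5 0 0 0" --pt "-6 0 0 0" --pt "-9 0 0 0" --pt "-12 0 0 0" --pt "-15 0 0 0" --pt "-18 0 0 0" --pt "-20 0 0 0" --pt "-20.5 0 0 0"

```text
time_s: 6.2
tool_pos: [513.7, -135.6, 274.1]
tcp_rot: [0.079, 1.566, -0.08]
force: [0.1, 0.2, -2.2]
gripper_width: 31.4
```

```bash
python3 - <<'E'
from h import *
inc(542,285,272,84.7)
print(manip.state()["force"],manip.state()["gripper_width"])
E
```

```text
cur [ 513.7 -135.6  274.1] 84.22 inc [ 0.21 42.13 -1.41] -0.008
[ 0.0714843   0.2442419  -2.17435623] 31.36497633482506
```

Emit:
play_rows --pt "0 0.8 0 0" --pt "0 2.4 -0.1 0" --pt "0 4.6 -0.2 0" --pt "0 7 -0.3 0" --pt "0 9.4 -0.3 0" --pt "0 11.8 -0.4 0" --pt "0 14.2 -0.5 0" --pt "0 16.6 -0.6 0" --pt "0 19 -0.7 0" --pt "0 21.4 -0.7 0"

```text
time_s: 7.2
tool_pos: [526.5, 80.4, 270.1]
tcp_rot: [0.078, 1.571, -0.079]
force: [1.0, 0.8, -1.4]
gripper_width: 31.5
```

Emit:
play_rows --pt "0 2.4 0 0" --pt "0 4.8 -0.1 0" --pt "0 7.2 -0.2 0" --pt "0 9.6 -0.3 0" --pt "0 12 -0.3 0" --pt "0 14.4 -0.4 0" --pt "0 16.6 -0.5 0" --pt "0 18.6 -0.6 0" --pt "0 20 -0.7 0" --pt "0 20.7 -0.7 0"

```text
time_s: 8.2
tool_pos: [540.5, 286.4, 270.3]
tcp_rot: [0.077, 1.571, -0.079]
force: [1.1, -0.7, -1.6]
gripper_width: 31.2
```

Emit:
play_rows --pt "0 0 0 0" --pt "0 0 0 0" --pt "0 0 0 0" --pt "0 0 0 0"

```text
time_s: 8.6
tool_pos: [541.5, 284.2, 271.5]
tcp_rot: [0.08, 1.569, -0.08]
force: [0.1, 0.1, -0.6]
gripper_width: 31.3
```

```bash
python3 - <<'E'
from h import *
im=cams.get_image("wrist"); save(im,"w3.png"); W=cloud(im)
inc(541.7+.4,285,272,84.7)
print(manip.state()["force"])
reg=(W[...,0]>380)&(W[...,0]<680)&(W[...,1]>30)&(W[...,1]<350)
m=reg&(W[...,2]>165)&(W[...,2]<180)
n,l,st,ce=cv2.connectedComponentsWithStats(m.astype(np.uint8))
for i in range(1,n):
    q=l==i
    if q.sum()>30: print(q.sum(),np.round(np.nanmean(W[q],0),1),rect(W[q]),np.round(ce[i]))
E
```

```text
cur [541.5 284.3 271.5] 84.18 inc [-0.05  0.07  0.05] -0.009
[-0.83784519  0.49963378 -2.10239567]
1320 [451.7 292.5 173.5] (array([452.3, 292.3]), array([26.9, 19.9]), -5.1) [254.  63.]
1376 [443.9 201.5 173.3] (array([444.2, 200.8]), array([25.6, 21.1]), -3.83) [114.  65.]
878 [616.6 186.7 172.6] (array([618.4, 185.7]), array([28. , 21.8]), -5.3) [145. 292.]
993 [609.5  95.4 172.6] (array([611.1,  94.2]), array([27.8, 21.6]), -4.24) [ 32. 295.]
```

View pics/w3.png

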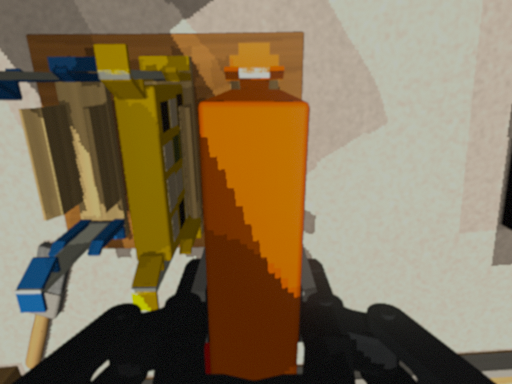

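The wrist view, looking past the held panel, shows the near orange latch at (254,63), directly in line with the panel. Averaging the three cameras puts the TCP target at (541.4, 284.8), yaw -5.2°. I'll descend to just above the noses, then press on.

Emit:
play_rows --pt "0.5 0.05 0 -0.01" --pt "1.2 0.05 0 -0.01" --pt "2 0.05 0 -0.01" --pt "2.8 0.05 0 -0.01" --pt "3.6 0.05 0 -0.01" --pt "4.4 0.05 0 -0.01" --pt "5.2 0.05 0 -0.01" --pt "6 0.05 0 -0.01" --pt "6.8 0.05 0 -0.01" --pt "7.6 0.05 0 -0.01"

```text
time_s: 9.65
tool_pos: [541.8, 285.6, 195.4]
tcp_rot: [0.072, 1.568, -0.071]
force: [-0.8, -0.0, 5.0]
gripper_width: 31.2
```

```bash
python3 - <<'E'
from h import *
im=cams.get_image("scene"); save(im,"s4.png")
a=im["pixels"][130:305,235:410,::-1]; cv2.imwrite("pics/s4z.png",cv2.resize(a,(600,600),interpolation=cv2.INTER_CUBIC))
s=manip.state();print(s["force"],s["wrist_torque"],s["gripper_width"]); inc(541.4,284.8,96,84.8)
E
```

```text
[ 0.601636    2.70871476 -1.19313823] [0.63116124 0.00486447 0.00916313] 31.83204309345347
cur [541.3 285.4 194. ] 84.8 inc [ 9.8  -0.06  0.01] 0.0
```

View pics/s4z.png

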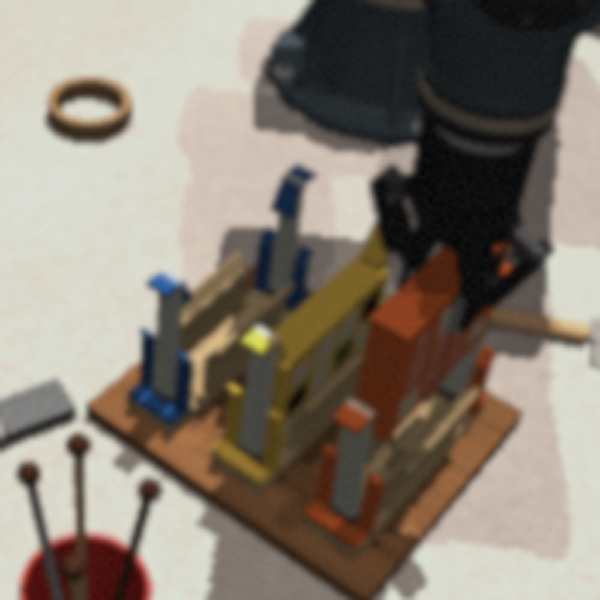

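Emit:
play_rows --pt "0.4 0 0 0" --pt "0.8 -0.05 0 0" --pt "1.2 -0.05 0 0" --pt "1.6 -0.05 0 0" --pt "1.6 -0.05 0 0" --pt "1.6 -0.05 0 0"

```text
time_s: 10.3
tool_pos: [541.0, 284.8, 178.6]
tcp_rot: [0.071, 1.571, -0.072]
force: [0.3, 1.9, -7.0]
gripper_width: 31.7
```

```bash
python3 - <<'E'
from h import *
s=manip.state();print(s["force"],s["wrist_torque"],s["gripper_width"]); inc(541.4,284.8,96,84.8)
E
```

```text
[ 0.3388761   1.87803183 -6.98654533] [ 0.38036962 -0.01497168  0.06562783] 31.733748846715454
cur [541.  284.8 178.6] 84.8 inc [8.26 0.   0.04] 0.0
```

Emit:
play_rows --pt "0.5 0 0 0" --pt "1.0 0 0 0" --pt "1.5 0 0 0" --pt "2.0 0 0 0" --pt "2.5 0 0 0" --pt "2.5 0 0 0"

```text
time_s: 10.9
tool_pos: [540.9, 284.7, 153.2]
tcp_rot: [0.071, 1.571, -0.072]
force: [-0.7, 1.6, -6.5]
gripper_width: 31.3
```

```bash
python3 - <<'E'
from h import *
im=cams.get_image("scene"); save(im,"s5.png")
a=im["pixels"][130:305,235:410,::-1]; cv2.imwrite("pics/s5z.png",cv2.resize(a,(600,600),interpolation=cv2.INTER_CUBIC))
s=manip.state();print(s["force"],s["wrist_torque"],s["gripper_width"]); inc(541.4,284.8,96,84.8)
E
```

```text
[ 0.39456431 -0.2597917  -6.147918  ] [0.20190158 0.03093337 0.07392185] 31.581848398907848
cur [540.8 284.7 153.3] 84.8 inc [5.73 0.02 0.06] 0.0
```

View pics/s5z.png

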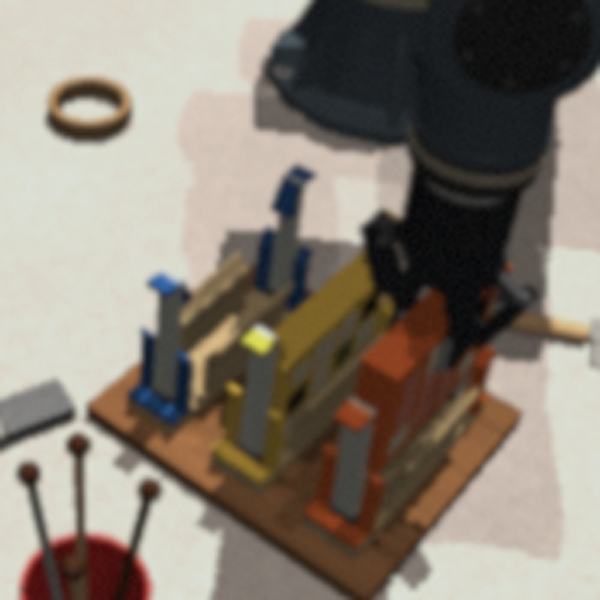

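The panel is now between the orange corner posts (about (420,380) in the crop), with no jam: forces are under 7 N. Pressing on down.

Emit:
play_rows --pt "0.6 0 0 0" --pt "1.2 0 0 0" --pt "1.8 0 0 0" --pt "2.4 0 0 0" --pt "3 0 0 0" --pt "3.6 0 0 0" --pt "4.2 0 0 0" --pt "4.7 0 0 0" --pt "5.1 0 0 0" --pt "5.1 0 0 0"

```text
time_s: 11.95
tool_pos: [540.4, 284.4, 101.7]
tcp_rot: [0.07, 1.572, -0.072]
force: [0.3, 1.3, -19.4]
gripper_width: 31.3
```

Emit:
play_rows --pt "0.2 0 0 0" --pt "0.4 0 0 0" --pt "0.6 0 0 0" --pt "0.7 0 0 0" --pt "0.7 0 0 0"

```text
time_s: 12.45
tool_pos: [541.7, 285.0, 96.8]
tcp_rot: [0.072, 1.569, -0.071]
force: [0.5, 0.5, 0.4]
gripper_width: 31.3
```

```bash
cat >> h.py <<'E'
def latches(c="scene",lo=165,hi=182):
    im=cams.get_image(c); W=cloud(im)
    reg=(W[...,0]>380)&(W[...,0]<690)&(W[...,1]>30)&(W[...,1]<350)
    m=reg&(W[...,2]>lo)&(W[...,2]<hi)
    n,l,st,ce=cv2.connectedComponentsWithStats(m.astype(np.uint8))
    for i in range(1,n):
        q=l==i
        if q.sum()>25: print(c,q.sum(),np.round(np.nanmean(W[q],0),1),rect(W[q]),np.round(ce[i]))
    return im,W
E
python3 - <<'E'
from h import *
im,W=latches()
save(im,"s6.png")
a=im["pixels"][130:305,235:410,::-1]; cv2.imwrite("pics/s6z.png",cv2.resize(a,(600,600),interpolation=cv2.INTER_CUBIC))
s=manip.state();print(s["force"],s["wrist_torque"],s["gripper_width"]); inc(541.4,284.8,96,84.8)
E
```

```text
scene 61 [439.4 110.2 173. ] (array([437.3, 110.3]), array([29. , 20.1]), -8.77) [321. 182.]
scene 59 [450.7 199.1 172.6] (array([447.4, 199.9]), array([29.5, 20.4]), -3.9) [346. 196.]
scene 56 [614.5  95.3 174.5] (array([613.8,  93.2]), array([22.2, 22.1]), 84.28) [283. 212.]
scene 47 [545.3 235.3 172.6] (array([541. , 233.4]), array([25.6, 17.5]), -4.26) [342. 220.]
scene 64 [622.7 186.8 174.5] (array([622.5, 185.8]), array([24.7, 20.7]), -9.08) [311. 229.]
scene 87 [556.4 287.9 173.6] (array([556.3, 289.3]), array([59.6, 24.9]), -64.52) [358. 231.]
scene 70 [631.9 278.1 173.9] (array([628.9, 277.5]), array([27. , 20.3]), -6.55) [341. 248.]
[0.08802451 1.017009   0.46944625] [-0.02356648  0.0441477   0.00291924] 31.224900771860252
cur [541.8 285.   96.8] 84.8 inc [ 0.08 -0.03 -0.03] -0.0
```

View pics/s6z.png

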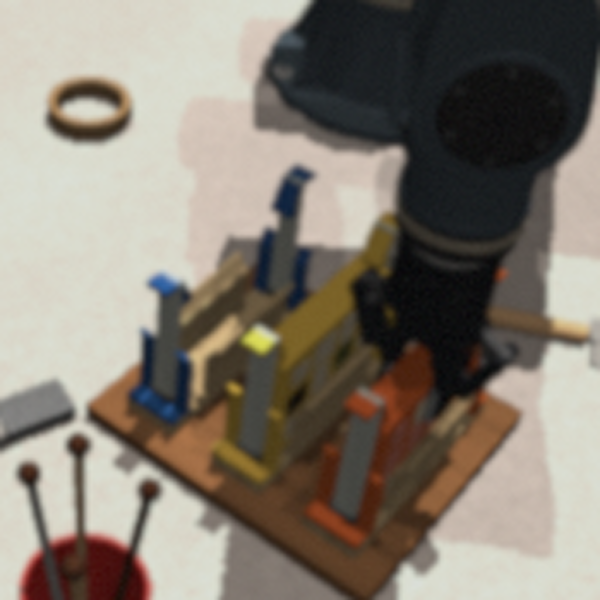

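The far orange latch is back at its shut position (628.9 against 629.9), and the force has dropped to about 0. A small extra press will confirm it is on the floor.

Emit:
play_rows --pt "0.1 0 0 0" --pt "0.2 0 0 0" --pt "0.2 0 0 0" --pt "0.2 0 0 0"

```text
time_s: 12.9
tool_pos: [541.9, 285.2, 96.7]
tcp_rot: [0.072, 1.567, -0.07]
force: [-9.8, -1.8, 27.8]
gripper_width: 31.2
```

```bash
python3 - <<'E'
from h import *
im=cams.get_image("wrist"); save(im,"w7.png")
s=manip.state();print(s["force"],s["wrist_torque"],s["gripper_width"]); inc(541.4,284.8,96,84.8)
E
```

```text
[-9.51347567 -3.09001593 27.74069072] [-1.29698759  2.18234008 -0.02296116] 31.56161757553472
cur [541.8 285.2  96.7] 84.81 inc [ 0.07 -0.04 -0.04] 0.0
```

View pics/w7.png

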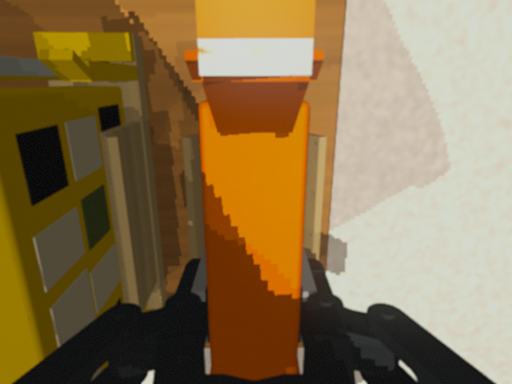

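The panel is on the floor: 28 N and no further travel. The near nose (255,90) sits over its top edge. Relax, release and retreat.

Emit:
play_rows --pt "-0.2 0 0 0" --pt "-0.3 0 0 0" --pt "-0.3 0 0 0"

```text
time_s: 13.25
tool_pos: [541.5, 284.9, 97.3]
tcp_rot: [0.071, 1.57, -0.071]
force: [0.0, 0.4, -1.8]
gripper_width: 31.2
```

Emit:
play_rows --pt "0 0 0 0" --pt "0 0 0 0" --pt "0 0 0 0" --pt "0 0 0 0" --pt "0 0 0 0" --pt "0 0 0 0" --jaw 5.6

```text
time_s: 13.85
tool_pos: [541.4, 284.8, 97.3]
tcp_rot: [0.071, 1.57, -0.071]
force: [-0.1, -1.2, 0.9]
gripper_width: 56.1
```

Emit:
play_rows --pt "-1 0 0 0" --pt "-2.5 0 0 0" --pt "-4.5 0 0 0" --pt "-7 0 0 0" --pt "-10 0 0 0" --pt "-13 0 0 0" --pt "-15.5 0 0 0" --pt "-17 0 0 0" --pt "-17 0 0 0" --pt "-17 0 0 0"

```text
time_s: 14.85
tool_pos: [541.5, 284.9, 267.3]
tcp_rot: [0.071, 1.569, -0.071]
force: [-1.0, 0.4, -1.1]
gripper_width: 56.2
```

```bash
python3 - <<'E'
from h import *
im,W=latches("wrist"); save(im,"w8.png")
m=(W[...,2]>132)&(W[...,2]<148)&(W[...,0]>440)&(W[...,0]<640)&(W[...,1]>260)&(W[...,1]<310)
print(m.sum(),np.nanmedian(W[m],0),rect(W[m]))
s=manip.state();print(s["time_s"],s["force"],s["gripper_width"]); inc(464.5,-307,266,117.8)
latches("scene")
E
```

```text
wrist 1439 [443.9 201.5 173.3] (array([444.1, 200.9]), array([25.6, 21. ]), -4.61) [111.  63.]
wrist 1355 [451.7 292.3 173.5] (array([452.3, 292.3]), array([26.4, 20. ]), -5.25) [254.  63.]
wrist 828 [625.  277.3 172.7] (array([626.8, 277.2]), array([27.4, 19.5]), -5.08) [255. 295.]
wrist 1031 [609.3  95.3 172.6] (array([610.9,  93.9]), array([28.5, 22.3]), -4.61) [ 26. 296.]
wrist 380 [611.4 182.2 171.6] (array([614.6, 183.2]), array([19. , 15.8]), -4.61) [135. 289.]
6428 [533.11239614 284.71019682 140.2938861 ] (array([540.8, 284.5]), array([148.8,  32.5]), -5.22)
14.9 [-0.42345095  0.16003599 -1.03410614] 56.21953868933972
cur [541.2 284.8 266.7] 84.8 inc [  0.07 -59.63  -2.27] -0.576
scene 60 [439.  110.2 173.1] (array([436.7, 109. ]), array([28.8, 22.1]), 1.47) [321. 182.]
scene 68 [448.4 200.3 172.5] (array([446.1, 200.6]), array([28.5, 21.6]), -7.99) [347. 196.]
scene 58 [455.7 292.9 172.7] (array([453.8, 292.8]), array([23. , 19.2]), -4.88) [376. 211.]
scene 58 [614.2  95.6 174.2] (array([613.5,  94.9]), array([26.3, 21.5]), 1.84) [283. 212.]
scene 64 [622.5 186.7 174.2] (array([621. , 185.7]), array([22.2, 20.8]), -9.72) [311. 229.]
scene 70 [631.8 278.1 173.8] (array([629.3, 277.7]), array([27.7, 20. ]), -3.83) [341. 248.]
```

View pics/w8.png

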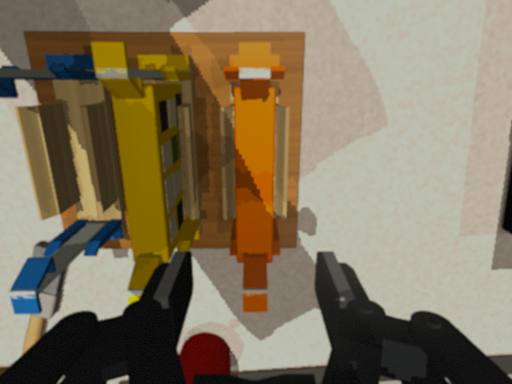

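Orange is seated: top at z=140.3, noses at (255,63) and (255,295) over its ends, latches where they were at the start. Moving to the blue panel.

Emit:
play_rows --pt "0 -1.2 0 -0.02" --pt "0 -3.5 -0.1 -0.04" --pt "0 -6.5 -0.2 -0.06" --pt "0 -9.7 -0.4 -0.09" --pt "0 -13 -0.5 -0.12" --pt "0 -16.3 -0.6 -0.16" --pt "0 -19.6 -0.7 -0.2" --pt "0 -22.9 -0.9 -0.23" --pt "0 -26.2 -1 -0.26" --pt "0 -29.5 -1.1 -0.29" --jaw 8.5

```text
time_s: 15.95
tool_pos: [502.8, -9.2, 266.5]
tcp_rot: [-0.157, 1.566, 0.158]
force: [0.4, -0.3, 0.5]
gripper_width: 85.2
```

```bash
python3 - <<'E'
from h import *
inc(464.5,-307,260,117.8)
E
```

```text
cur [502.8  -9.2 266.5] 101.49 inc [  0.65 -28.42  -9.69] -0.285
```

Emit:
play_rows --pt "0 -3.3 -1.1 -0.03" --pt "0 -6.6 -2.2 -0.06" --pt "0 -9.9 -3.3 -0.1" --pt "0 -13.2 -4.5 -0.13" --pt "0.2 -16.5 -5.6 -0.17" --pt "0.3 -19.8 -6.7 -0.2" --pt "0.4 -22.9 -7.8 -0.23" --pt "0.5 -25.7 -8.8 -0.26" --pt "0.6 -27.6 -9.4 -0.28" --pt "0.6 -28.4 -9.7 -0.285"

```text
time_s: 16.95
tool_pos: [464.0, -306.8, 260.1]
tcp_rot: [-0.378, 1.539, 0.38]
force: [-0.1, 0.5, -0.6]
gripper_width: 85.2
```

Emit:
play_rows --pt "0 0 0 0" --pt "0 0 0 0" --pt "0 0 0 0" --pt "0 0 0 0"

```text
time_s: 17.35
tool_pos: [465.1, -304.7, 261.5]
tcp_rot: [-0.38, 1.537, 0.38]
force: [-0.3, 0.1, -0.4]
gripper_width: 84.9
```

```bash
python3 - <<'E'
from h import *
im=cams.get_image("wrist"); save(im,"w9.png"); W=cloud(im)
m=(W[...,2]>100)&(W[...,2]<120)&(W[...,0]>380)&(W[...,0]<550)&(W[...,1]>-375)&(W[...,1]<-245)
print(m.sum(),np.nanmedian(W[m],0),rect(W[m]))
inc(464.8,-307,66,117.8)
E
```

```text
5956 [ 456.23232028 -312.67672213  110.24282146] (array([ 464. , -308.5]), array([149.1,  32.2]), 26.84)
cur [ 465.1 -304.8  261.5] 117.79 inc [19.55 -0.18 -0.12] -0.0
```

View pics/w9.png

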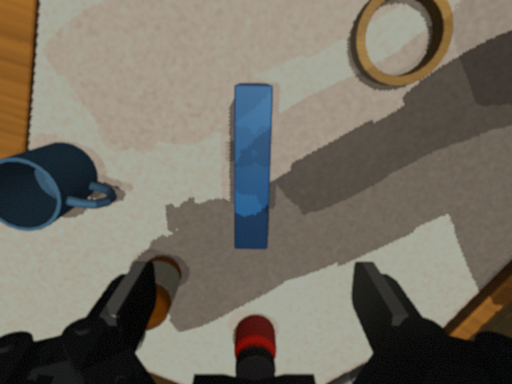

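The blue panel is at (253,165), upright in the jaws' frame. The mug handle (115,195) is more than 100 mm away. Descending.

Emit:
play_rows --pt "1.5 -0.24 -0.15 0.009" --pt "4 -0.24 -0.15 0.009" --pt "7 -0.24 -0.15 0.009" --pt "10 -0.24 -0.15 0.009" --pt "13 -0.24 -0.15 0.009" --pt "16 -0.24 -0.15 0.009" --pt "18.2 -0.24 -0.15 0.009" --pt "19.5 -0.24 -0.15 0.009" --pt "19.5 -0.24 -0.15 0.009" --pt "19.5 -0.24 -0.15 0.009"

```text
time_s: 18.4
tool_pos: [465.1, -308.5, 67.2]
tcp_rot: [-0.373, 1.538, 0.372]
force: [0.5, -0.3, 0.6]
gripper_width: 85.2
```

Emit:
play_rows --pt "0 0 0 0" --pt "0 0 0 0" --pt "0 0 0 0" --pt "0 0 0 0" --pt "0 0 0 0" --pt "0 0 0 0" --pt "0 0 0 0" --pt "0 0 0 0" --jaw 2.0

```text
time_s: 19.2
tool_pos: [464.8, -308.5, 66.8]
tcp_rot: [-0.373, 1.538, 0.372]
force: [-0.8, 0.1, 7.0]
gripper_width: 31.5
```

Emit:
play_rows --pt "-0.5 0 0 0" --pt "-1.5 0 0 0" --pt "-3.5 0 0 0" --pt "-6 0 0 0" --pt "-9 0 0 0" --pt "-12 0 0 0" --pt "-15 0 0 0" --pt "-18 0 0 0" --pt "-20 0 0 0" --pt "-20.5 0 0 0"

```text
time_s: 20.2
tool_pos: [465.2, -308.7, 274.1]
tcp_rot: [-0.375, 1.536, 0.37]
force: [0.5, 0.1, -2.0]
gripper_width: 31.5
```

```bash
python3 - <<'E'
from h import *
im=cams.get_image("wrist"); save(im,"w10.png")
inc(524.5,101.8,272,84.8)
s=manip.state();print(s["force"],s["wrist_torque"],s["gripper_width"])
E
```

```text
cur [ 465.1 -308.6  273.2] 117.23 inc [ 0.12 33.77 24.06] 0.566
[ 0.22039883  0.18509119 -0.79860265] [0.01463109 0.02676951 0.00582282] 31.247935884213707
```

View pics/w10.png

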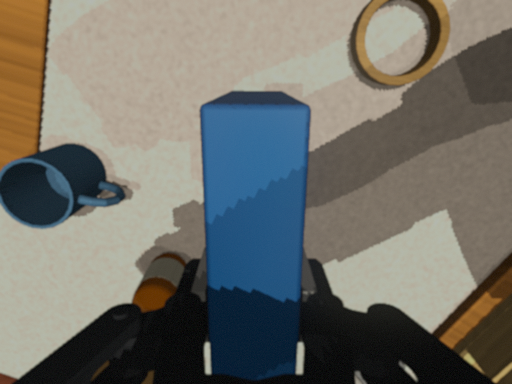

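The blue panel is held centred (columns 203–308). Moving above the blue bay, TCP target (523.5, 101.6).

Emit:
play_rows --pt "0 0.7 0.5 0.02" --pt "0 2 1.4 0.05" --pt "0 3.6 2.6 0.08" --pt "0 5.4 3.8 0.11" --pt "0 7.2 5.1 0.14" --pt "0 9.1 6.5 0.17" --pt "0 11 7.8 0.2" --pt "0 12.9 9.1 0.23" --pt "0 14.8 10.5 0.26" --pt "0 16.8 11.9 0.29"

```text
time_s: 21.25
tool_pos: [493.1, -103.5, 270.2]
tcp_rot: [-0.144, 1.568, 0.145]
force: [0.3, -0.5, -1.3]
gripper_width: 31.6
```

```bash
python3 - <<'E'
from h import *
inc(523.5,101.6,272,84.8)
E
```

```text
cur [ 493.1 -103.5  270.2] 100.53 inc [-0.18 19.61  6.74] 0.275
```

Emit:
play_rows --pt "-0.1 2 0.7 0.03" --pt "-0.1 4.1 1.4 0.06" --pt "-0.1 6.3 2.2 0.09" --pt "-0.1 8.5 2.9 0.12" --pt "-0.1 10.7 3.7 0.15" --pt "-0.1 13 4.5 0.18" --pt "-0.1 15.3 5.3 0.21" --pt "-0.1 17.5 6 0.24" --pt "-0.1 19 6.5 0.265" --pt "-0.1 19.6 6.7 0.275"

```text
time_s: 22.25
tool_pos: [522.9, 101.6, 271.1]
tcp_rot: [0.07, 1.571, -0.07]
force: [-0.1, 0.4, -1.9]
gripper_width: 31.2
```

Emit:
play_rows --pt "0 0 0 0" --pt "0 0 0 0" --pt "0 0 0 0" --pt "0 0 0 0"

```text
time_s: 22.65
tool_pos: [523.3, 99.8, 272.3]
tcp_rot: [0.071, 1.57, -0.071]
force: [0.4, -0.7, -0.7]
gripper_width: 31.5
```

```bash
python3 - <<'E'
from h import *
im,W=latches("wrist"); save(im,"w11.png")
inc(523.5,101.6,272,84.8)
E
```

```text
wrist 1286 [435.4 109.1 173.5] (array([436.3, 109. ]), array([26.6, 20. ]), -5.65) [257.  66.]
wrist 1376 [443.5 200.  173.3] (array([444.2, 200.8]), array([25.3, 21.5]), -5.52) [397.  66.]
wrist 798 [615.8 184.5 172.4] (array([619. , 185.1]), array([28.1, 20.8]), -5.44) [368. 292.]
wrist 976 [625.1 276.1 172.5] (array([626.7, 276.9]), array([27.3, 21.5]), -4.62) [482. 294.]
cur [523.3  99.9 272.4] 84.82 inc [0.04 0.17 0.  ] 0.0
```

View pics/w11.png

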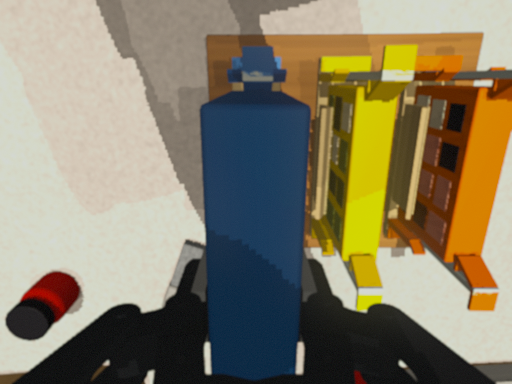

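The near blue latch (257,66) lines up with the held panel. Correcting y by +1.5 mm and descending.

Emit:
play_rows --pt "0.3 0.15 0 0" --pt "1.0 0.15 0 0" --pt "1.8 0.15 0 0" --pt "2.6 0.15 0 0" --pt "3.4 0.15 0 0" --pt "4.2 0.15 0 0" --pt "5.0 0.15 0 0" --pt "5.8 0.15 0 0" --pt "6.4 0.15 0 0" --pt "6.4 0.15 0 0"

```text
time_s: 23.7
tool_pos: [523.1, 102.0, 207.4]
tcp_rot: [0.07, 1.57, -0.07]
force: [-0.1, 0.9, -5.5]
gripper_width: 31.5
```

```bash
python3 - <<'E'
from h import *
im=cams.get_image("scene"); save(im,"s12.png")
a=im["pixels"][130:305,235:410,::-1]; cv2.imwrite("pics/s12z.png",cv2.resize(a,(600,600),interpolation=cv2.INTER_CUBIC))
s=manip.state();print(s["force"],s["wrist_torque"],s["gripper_width"]); inc(523.5,101.4,96,84.8)
E
```

```text
[ 0.17734872  0.68748883 -6.30840129] [ 0.12287871 -0.08100238  0.0285901 ] 31.373296884450447
cur [523.  102.  207.6] 84.86 inc [11.16 -0.05  0.05] 0.001
```

View pics/s12z.png

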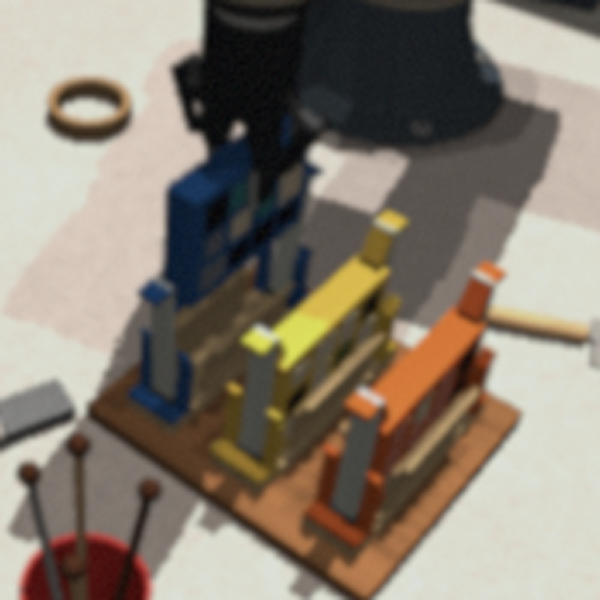

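The panel is between both blue noses (about (160,290) and (310,170) in the crop), upright, with forces around 6 N. Continuing.

Emit:
play_rows --pt "0.6 0 0 0" --pt "1.2 -0.05 0 0" --pt "1.8 -0.05 0 0" --pt "2.4 -0.05 0 0" --pt "3.0 -0.05 0 0" --pt "3.6 -0.05 0 0" --pt "4.2 -0.05 0 0" --pt "4.8 -0.05 0 0" --pt "5.4 -0.05 0 0" --pt "5.4 -0.05 0 0"

```text
time_s: 24.75
tool_pos: [523.0, 101.4, 153.5]
tcp_rot: [0.07, 1.571, -0.071]
force: [0.3, 0.2, -6.7]
gripper_width: 31.3
```

```bash
python3 - <<'E'
from h import *
s=manip.state();print(s["force"],s["wrist_torque"],s["gripper_width"]); inc(523.5,101.4,96,84.8)
E
```

```text
[ 0.28003823  0.21299279 -6.653712  ] [ 0.12094497 -0.04183986  0.0819206 ] 31.30611664668189
cur [523.  101.4 153.5] 84.86 inc [5.75 0.   0.05] 0.001
```

Emit:
play_rows --pt "0.6 0 0 0" --pt "1.2 0 0 0" --pt "1.8 0 0 0" --pt "2.4 0 0 0" --pt "3 0 0 0" --pt "3.6 0 0 0" --pt "4.2 0 0 0" --pt "4.7 0 0 0" --pt "5.1 0 0 0" --pt "5.1 0 0 0"

```text
time_s: 25.75
tool_pos: [522.1, 101.2, 101.7]
tcp_rot: [0.07, 1.573, -0.071]
force: [-0.6, -0.7, -24.4]
gripper_width: 31.5
```

Emit:
play_rows --pt "0.2 0 0 0" --pt "0.4 0 0 0" --pt "0.6 0 0 0" --pt "0.7 0 0 0" --pt "0.7 0 0 0" --pt "0.8 0 0 0" --pt "0.8 0 0 0"

```text
time_s: 26.45
tool_pos: [524.0, 101.7, 96.8]
tcp_rot: [0.071, 1.568, -0.07]
force: [-5.6, 0.9, 18.5]
gripper_width: 31.1
```

```bash
python3 - <<'E'
from h import *
im=cams.get_image("wrist"); save(im,"w13.png")
s=manip.state();print(s["force"],s["wrist_torque"],s["gripper_width"]); inc(523.5,101.4,96,84.8)
latches("scene")
E
```

```text
[-5.25295039 -1.44647816 18.0341429 ] [-0.31704242  1.33521048  0.04017439] 31.51840671072683
cur [524.  101.7  96.8] 84.86 inc [ 0.08 -0.03 -0.05] 0.001
scene 55 [438.9 111.8 173.2] (array([437.8, 110.2]), array([26.7, 21.1]), 6.0) [322. 182.]
scene 42 [527.1  52.8 173.5] (array([525. ,  54.2]), array([25.8, 14.6]), -32.8) [288. 189.]
scene 65 [447.8 200.8 173.2] (array([446.7, 200.4]), array([29.1, 20.7]), -3.74) [347. 196.]
scene 34 [537.5  87.8 174.7] (array([535.6,  89.6]), array([30.4, 10.1]), -78.25) [297. 196.]
scene 44 [533.3 122.2 171.6] (array([529. , 124.3]), array([33.9, 12.3]), -22.12) [308. 201.]
scene 64 [455.8 292.7 172.9] (array([453.7, 292.8]), array([28.4, 18.4]), -5.17) [376. 211.]
scene 56 [614.6  95.3 174.5] (array([613.6,  95.2]), array([22.5, 21.2]), 1.24) [283. 212.]
scene 64 [622.9 187.  174.6] (array([622.6, 186. ]), array([23.1, 21.6]), -3.06) [311. 229.]
scene 69 [631.7 277.9 173.7] (array([629.5, 277.4]), array([25.9, 20.2]), -5.05) [341. 248.]
```

View pics/w13.png

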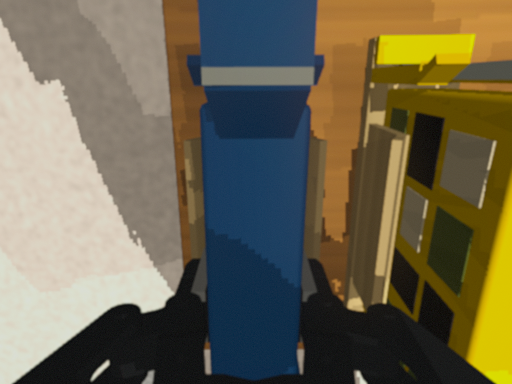

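On the floor (18 N, no further travel), near nose (257,90) over the edge and all six latches at their starting positions. Relax, release, retreat.

Emit:
play_rows --pt "-0.1 0 0 0" --pt "-0.2 0 0 0" --pt "-0.2 0 0 0"

```text
time_s: 26.85
tool_pos: [523.5, 101.5, 97.4]
tcp_rot: [0.071, 1.569, -0.07]
force: [-0.5, -0.7, -1.5]
gripper_width: 31.3
```

Emit:
play_rows --pt "0 0 0 0" --pt "0 0 0 0" --pt "0 0 0 0" --pt "0 0 0 0" --pt "0 0 0 0" --pt "0 0 0 0" --jaw 5.6

```text
time_s: 27.45
tool_pos: [523.4, 101.5, 97.3]
tcp_rot: [0.071, 1.57, -0.071]
force: [-0.4, 0.3, -0.6]
gripper_width: 55.7
```

Emit:
play_rows --pt "-1 0 0 0" --pt "-2.5 0 0 0" --pt "-4.5 0 0 0" --pt "-7 0 0 0" --pt "-10 0 0 0" --pt "-13 0 0 0" --pt "-15.5 0 0 0" --pt "-17 0 0 0" --pt "-17 0 0 0" --pt "-17 0 0 0"

```text
time_s: 28.45
tool_pos: [523.4, 101.5, 267.3]
tcp_rot: [0.071, 1.569, -0.07]
force: [0.2, 0.5, -0.2]
gripper_width: 56.3
```

```bash
python3 - <<'E'
from h import *
im,W=latches("wrist"); save(im,"w14.png")
for n,a,b in [("bl",80,125),("or",262,310),("ye",172,215)]:
    m=(W[...,2]>135)&(W[...,2]<146)&(W[...,0]>448)&(W[...,0]<605)&(W[...,1]>a)&(W[...,1]<b)
    print(n,m.sum(),np.nanmedian(W[m],0),rect(W[m]))
im,W=latches("scene"); save(im,"s14.png")
for n,a,b in [("bl",80,125),("or",262,310),("ye",172,215)]:
    m=(W[...,2]>135)&(W[...,2]<146)&(W[...,0]>448)&(W[...,0]<612)&(W[...,1]>a)&(W[...,1]<b)
    print(n,m.sum(),np.nanmedian(W[m],0),rect(W[m]))
s=manip.state();print(s["time_s"],s["force"],s["gripper_width"],s["tool_pos"])
E
```

```text
wrist 1355 [435.4 109.1 173.5] (array([436.2, 109. ]), array([26.7, 19.8]), -4.89) [255.  66.]
wrist 1457 [443.4 200.  173.2] (array([444.1, 200.4]), array([26.2, 21.4]), -4.62) [397.  65.]
wrist 853 [608.8  93.9 172.7] (array([610.9,  93.8]), array([27.2, 19.6]), -5.14) [255. 296.]
wrist 385 [611.9 189.4 171.3] (array([613.3, 190.5]), array([22. , 14.5]), 17.24) [374. 290.]
wrist 1010 [625.  276.  172.5] (array([626.9, 277.1]), array([27.6, 21.8]), -4.89) [484. 297.]
bl 6335 [516.15198261 101.3523911  140.27959424] (array([523.4, 101. ]), array([148.6,  32.1]), -5.25)
or 6843 [530.64699296 281.94709207 140.15418432] (array([530.1, 284.9]), array([152.6,  33.7]), -5.06)
ye 6644 [523.8492422  191.76250658 140.24132969] (array([527.3, 193.3]), array([156.5,  33.1]), -4.85)
scene 63 [439.5 110.2 172.8] (array([437.1, 109.5]), array([29. , 21.9]), -0.61) [321. 182.]
scene 67 [447.7 200.5 172.9] (array([445.3, 200.6]), array([29.7, 20. ]), -4.13) [347. 196.]
scene 61 [455.3 292.8 172.8] (array([452.8, 292.7]), array([26.7, 19. ]), -3.07) [376. 211.]
scene 56 [614.6  95.3 174.6] (array([614.1,  94.2]), array([23.4, 20.8]), -1.58) [283. 212.]
scene 64 [622.9 186.9 174.6] (array([622.1, 186.9]), array([23.9, 21.5]), -4.31) [311. 229.]
scene 70 [631.8 278.1 173.8] (array([629.1, 277.5]), array([28.2, 19.8]), -6.06) [341. 248.]
bl 404 [526.22690334 104.78490313 141.09716245] (array([530.7, 101.5]), array([161.,  34.]), -5.86)
or 463 [536.75101317 287.64348844 140.30658918] (array([534.4, 285.6]), array([152.5,  33.8]), -5.59)
ye 416 [531.71562107 197.16382496 140.93411366] (array([528.4, 194.7]), array([158.5,  32.9]), -4.34)
28.55 [ 0.23094894 -0.13339731 -0.47584927] 56.0581759084238 [522.99242729 101.40282739 266.48478326]
```

View pics/w14.png

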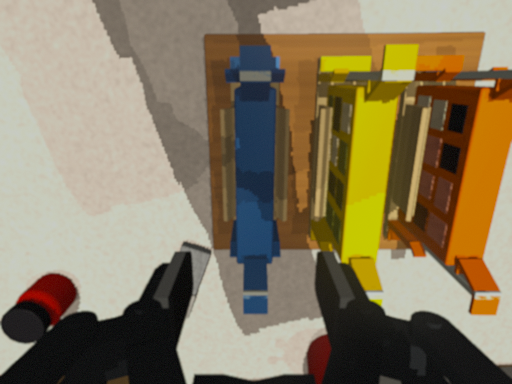

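View pics/s14.png

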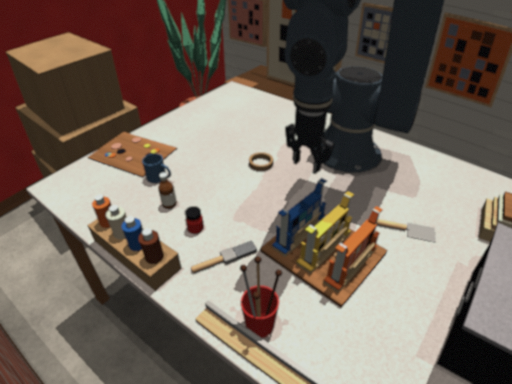

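Both panels are seated: tops at z≈140 and all latches at their shut positions. The bystanders look unmoved and the gripper is clear. Handing in.

```bash
python3 - <<'E'
from h import *
print(job.finish_job())
E
```

```text
the job is handed in; nothing more can be done
None
```

The orange and blue panels are each in the bay of their own colour, pressed down past both latches and released. I handed the job in at about 28.6 s; `finish_job` gave no verdict.

**Seating:** Each panel met the bay floor hard, with 28 N (orange) and 18 N (blue) on the wrist and no further travel. With the gripper clear, the wrist camera put both panel tops at z ≈ 140 mm, which matches a seated panel. Yaw was about -5.2°, the same as the rack.

**Position:** Each panel's centre was within about 1–2 mm of the estimated bay centre.

**Latches:** In the last scene picture, all four latches were within about 2 mm of their positions at the start. Their noses were over the panel ends.

**Bystanders:** The yellow panel and the other objects look unmoved in the last scene picture. I compared those by eye and did not measure each one.

**Disagreements:** The three cameras differed by 1–3 mm on the bay positions, so I used averages. In the last pictures, the simple box fits around the panel tops came out too long where latch noses or slanted views crept in. I ignored those and relied on the straight-down wrist views.

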